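# Load the pellet carrier and hold the reader head over it

## Task

Put the two dark pellets standing on the bench one each into the two empty wells of the white carrier, upright and lowered in rather than dropped, leaving the green reference pellet in its well. Then take the blue reader head by its orange handle, lift it over the rack of vials to the carrier, and finish while still holding it there: level, lined up with the carrier so that each window is centred over its pellet, about a centimetre above the pellets and never touching them or the carrier. Do not knock the rack, jar, beaker or tweezers about.

Things in the scene. Friction and masses are not known exactly. Their poses are not given: they have to be found in the camera images.
- pellet_a_center (a point): centre (half-way up) of a dark steel-grey pellet, an upright cylinder 28 mm in diameter and 30 mm high, about 45 g, standing on a sheet of white paper on the bench at the start, its centre then 15 mm above the bench; z along its axis
- pellet_b_center (a point): centre of the second, identical dark pellet
- pellet_ref_center (a point): centre of the green reference pellet of the same size, which already stands in well2 of the carrier and stays there
- carrier: white three-well carrier, fixed to the bench to the left or right of the rack: block 180 mm (its x) by 76 mm (its y) by 18 mm high, origin at the centre of its underside; wells in a row along its x, 56 mm apart, the middle one at its centre. A seated pellet rises 18 mm above the carrier's top, its top 36 mm above the carrier's underside
- well0 (a point): centre of the floor of an empty end well (at x = -56 mm of the carrier), a round well 36 mm in diameter with a slightly chamfered rim, 12 mm deep, with a yellow floor; the floor is 6 mm above the carrier's underside
- well1 (a point): centre of the floor of the empty middle well, same size; axes as the carrier's
- well2 (a point): centre of the floor of the end well (x = +56 mm) that holds the green reference pellet; axes as the carrier's
- head_grip (a point): centre of the reader head's orange handle bar, 80 mm long along x, 18 mm wide along y, 16 mm high along z, to be pinched across y at its middle; carried by two slim 12 mm square posts 28 mm either side of the middle. The bar's underside is 38 mm above the top of the head's plate. The loose reader head weighs about 0.3 kg, is balanced about this point and stands on its dock at the start, this point then 76 mm above the bench
- head_under (a point): centre of the flat underside of the blue reader head, 60 mm below the handle's centre; its plate is 170 mm (x) by 64 mm (y) by 14 mm thick with three 30 mm windows through it in a row along x, 56 mm apart, the middle one at this point. It may face either way round
- dock: fixed grey and black rest for the reader head, 198 mm (x) by 50 mm (y), on the other side of the rack from the carrier; origin at the centre of its underside; its flat top is 16 mm above the bench and a lip at each x end stands 8 mm higher, 6 mm beyond the ends of the head
- rack: loose grey rack with four amber vials with red and white caps, 200 mm (x) by 50 mm (y), 75 mm high over the caps, 0.7 kg, between the dock and the carrier; origin at the centre of its underside
- rack_top (a point): centre of the top of the vial rack, level with the caps, 75 mm above the bench; axes as the rack's
- jar: closed amber jar with a white cap, 56 mm in diameter, 75 mm high, loose bystander; origin at the centre of its underside
- beaker: white open beaker, 70 mm in diameter, 85 mm high, loose bystander; origin at the centre of its underside
- tweezers: steel tweezers lying on the bench, 120 mm long along x, about 20 mm wide, 8 mm high, loose bystander; origin at the centre of the underside
There are look-alikes about, which are no part of the job. Leave any red or yellow look-alike of the part that bears pellet_a_center alone.

How it is judged (in metres and radians):
On the way, in this order (a step that is already met when the one before it is completed fails the run):
1. both dark pellets stand released in the two empty wells, the green one in its own ((((horizontal distance between pellet_a_center and well0 below 0.006 m and z of pellet_a_center in the frame of well0 between 0.011 and 0.018 m and angle between pellet_a_center's own z axis and vertical below 0.12 rad) and (horizontal distance between pellet_b_center and well1 below 0.006 m and z of pellet_b_center in the frame of well1 between 0.011 and 0.018 m and angle between pellet_b_center's own z axis and vertical below 0.12 rad)) or ((horizontal distance between pellet_a_center and well1 below 0.006 m and z of pellet_a_center in the frame of well1 between 0.011 and 0.018 m and angle between pellet_a_center's own z axis and vertical below 0.12 rad) and (horizontal distance between pellet_b_center and well0 below 0.006 m and z of pellet_b_center in the frame of well0 between 0.011 and 0.018 m and angle between pellet_b_center's own z axis and vertical below 0.12 rad))) and horizontal distance between pellet_ref_center and well2 below 0.006 m and z of pellet_ref_center in the frame of well2 between 0.011 and 0.018 m and angle between pellet_ref_center's own z axis and vertical below 0.12 rad and contact force between the fingers and pellet_a below 0.1 N and contact force between the fingers and pellet_b below 0.1 N), for 0.2 s.
2. the reader head, held, passes over the vial rack, its underside above the caps (x of head_under in the frame of rack_top between -0.18 and 0.18 m and y of head_under in the frame of rack_top between -0.06 and 0.06 m and z of head_under in the frame of rack_top above 0.002 m and contact force between the fingers and head above 0.5 N), for 0.05 s.
At the end, for the whole second after the job is handed in: One upright pellet seated in each well (within 6 mm of centre), released, green in its own. Head gripped, still, level and in line with the carrier (0.10 rad), centred within 8 mm, underside 3-20 mm above the pellets, touching no pellet, carrier, rack or dock (all of step 1 and contact force between head and carrier below 0.1 N and contact force between head and pellet_a below 0.1 N and contact force between head and pellet_b below 0.1 N and contact force between head and pellet_ref below 0.1 N and contact force between head and rack below 0.1 N and contact force between head and dock below 0.1 N and horizontal distance between head_under and carrier below 0.008 m and z of head_under in the frame of carrier between 0.039 and 0.056 m and angle between the x axis of head_under and the x axis of carrier, either way round below 0.1 rad and angle between head_under's own z axis and vertical below 0.1 rad and linear speed of head below 0.02 m/s and contact force between the fingers and head above 0.5 N); the arm keeps its last pose, push and grip.
It fails at once if the reader head touches a pellet or the carrier (contact force between head and carrier above 0.5 N or contact force between head and pellet_a above 0.5 N or contact force between head and pellet_b above 0.5 N or contact force between head and pellet_ref above 0.5 N).
It fails at once if a dark pellet is dropped or flung ((contact force between the fingers and pellet_a below 0.05 N and linear speed of pellet_a above 0.6 m/s) or (contact force between the fingers and pellet_b below 0.05 N and linear speed of pellet_b above 0.6 m/s)).
It fails at once if the green reference pellet is lifted out of its well (z of pellet_ref_center in the frame of well2 above 0.025 m).
It fails at once if the vial rack is pushed more than 2 cm or tipped (distance of rack from where it was at the start of the episode above 0.02 m or angle between rack's own z axis and vertical above 0.3 rad).
It fails at once if the jar, beaker or tweezers are pushed more than 2 cm or tipped (distance of any of jar, beaker, tweezers from where it was at the start of the episode above 0.02 m or angle between any of jar, beaker, tweezers's own z axis and vertical above 0.3 rad).
It also fails if it takes over 70 s, if anything falls off the work surface, if the arm or the gripper's body presses on something with over 40 N, if the wrist force passes 120 N, or if a joint passes its speed limit or range.

## Robot

A 7-joint arm with a two-finger parallel gripper is mounted at the origin on the work surface. World frame = base frame: x ahead of the robot, y to its left, z up, the work surface at z = 0. Lengths are in m, angles in degrees, forces in N, time in s.
With the tool pointing down it reaches from about 0.425 to 0.875 m from the base axis. Payload 4.7 kg.
Tool frame: the origin (TCP) lies on the front face of the gripper's body, between the roots of the fingers; the fingertips stand 70 mm ahead of it and the grasp point (between the pads) lies 51 mm ahead of it; z points along the fingers, y is the direction in which the jaws open and shut (so a half turn about z gives the same grasp; the last joint's range is limited). The gripper opens to 87 mm and grips with 3 to 60 N. Pads are 19 mm wide; open, the fingers measure 117 mm over their backs; the gripper's body (75 mm by 190 mm) begins 51 mm behind the grasp point.
Start: joints at [-62.619, 18.392, -4.016, 83.108, 1.295, 78.541, -3.26], TCP at [0.291, 0.581, 0.292] pointing down, gripper open.
Joint ranges: [-163.93, 163.93], [-17.29, 119.83], [-79.2, 71.16], [3.27, 140.29], [-89.18, 269.18], [5.43, 117.66], [-154.24, 154.24]. Speed limits (degrees/s): [147.25, 147.25, 180, 180, 180, 180, 180].

## Interface

Orientations are given as [roll, pitch, yaw] about the fixed x, y, z axes, in that order (R = Rz(yaw) Ry(pitch) Rx(roll)).
In Python, from cell import env gives the robot as it stands.
- The arm moves only by the tool drive_tool, never from a script. Its argument "commands" is a list of rows, each a list of 7 numbers: the shift along the tool's x, y, z in cm, then the turn, a rotation vector about the tool's x, y, z in degrees, then the opening, from 0 (shut) to 1 (fully open). In form: [[tx, ty, tz, rx, ry, rz, hand], ...]. A call has 1 to 20 rows; each row shifts and turns the commanded pose from where the row before left it, along the tool's axes as they then stand; what a row does not reach is not made up. A row lasts 1/12 s, in which the tool goes at most 41.7 mm and 7.16 degrees, less where a joint would pass 70% of its speed; a pose out of reach is approached as far as the arm can. A call is refused whole if a number of a shift passes 4.17 or a number of a turn 7.16, either way. A call with a gripper value outside its range is refused whole. The fingers move at their own pace and stop on an object; "force" is the grip in N (left out, the last holds). Time passes only in rows, so rows that do not move let the fingers close. It gives the time, the measured TCP pose, the force and the opening at its end, in the units of the state.
- env.get_obs(): the state, without advancing time (a new reading comes with each control period).
- env.read_camera(name): name is "side" or "top"; returns a dict with "img" (400x640x3 uint8, blue, green, red), "mtx" (3x3 intrinsics, pixels), "k1" (the pictures are not rectified: a ray, as slopes to the right and down, at radius r is drawn at 1 + k1 r^2 times it, then the intrinsics apply), "pose" (4x4, takes a point from camera to world coordinates). Camera axes: x right, y down, z forward; pixel columns grow to the right and rows downward; lengths in m; the calibration is good to about 2 mm. A picture is of the moment at which its call begins. There is no depth.
- env.sign_off(): hands the job in, once; it reports no verdict.
The state is a dict: "time_s": time; "qpos": joint angles; "joint_velocities": joint speeds; "effort": joint torques, N m; "tool_pos": TCP position; "tool_rot": TCP orientation; "force": force on the tool from outside, world axes, zero at the start; "wrist_torque": the same for the moment, N m; "grip_width": finger opening in m.
Only numpy, scipy, OpenCV 4.12 (cv2) and the standard library are available. Lean on these libraries where they do the work, as an engineer would, in place of code of your own. Each camera call takes 0.05 s, during which the arm holds its last target.

## Working session

There is one attempt and no reset: what is moved stays moved. The work goes in short steps, Python scripts to look and compute and a tool call to move; the robot and the scene stay as the last step left them, time stands still between calls to the robot, and variables do not carry over. Pictures are saved under pics/ and viewed, and the job is handed in when it is done.

Besides the shell and the picture viewer there is one more tool, called after ">>>" as a command line: name --pt "numbers of a row" for each row, then --argument value for the rest. drive_tool: Moves the arm, as the interface text tells. Its arguments: {"type":"object","properties":{"commands":{"type":"array"},"force":{"type":"number"}},"required":["commands"]}

```bash
ls; mkdir -p pics; python3 - <<'E'
from cell import env
import cv2
o=env.get_obs()
for k in ('time_s','qpos','tool_pos','tool_rot','force','grip_width'): print(k,o[k])
for n in ('top','side'):
    c=env.read_camera(n); cv2.imwrite(f'pics/{n}0.png',c['img']); print(n,c['mtx'],c['k1'],c['pose'])
E
```

```text
pics
time_s 0.0
qpos [-62.6183047   18.43709043  -4.01513837  83.17547335   1.2973202
  78.54029338  -3.25870182]
tool_pos [0.29064213 0.58092755 0.29117866]
tool_rot [-1.79892514e+02  8.18421334e-03  1.53429463e+02]
force [ 0.11541359  0.79300051 -0.05692767]
grip_width 0.08716554921838475
top [[400.95556078   0.         320.12809949]
 [  0.         400.95556078 194.50316214]
 [  0.           0.           1.        ]] -0.07721325201403638 [[ 0.00281688 -0.9978756   0.06508724  0.46890367]
 [-0.99989633 -0.00189155  0.01427408  0.01063353]
 [-0.01412064 -0.06512071 -0.99777748  1.0408675 ]
 [ 0.          0.          0.          1.        ]]
side [[408.47978888   0.         316.61136478]
 [  0.         408.47978888 190.29371079]
 [  0.           0.           1.        ]] 0.02661863781756905 [[-0.9758119  -0.14661908  0.16215418  0.39955956]
 [-0.21759877  0.5801011  -0.78494171  0.72884753]
 [ 0.02102161 -0.80124001 -0.59797369  0.6313216 ]
 [ 0.          0.          0.          1.        ]]
```

View pics/top0.png

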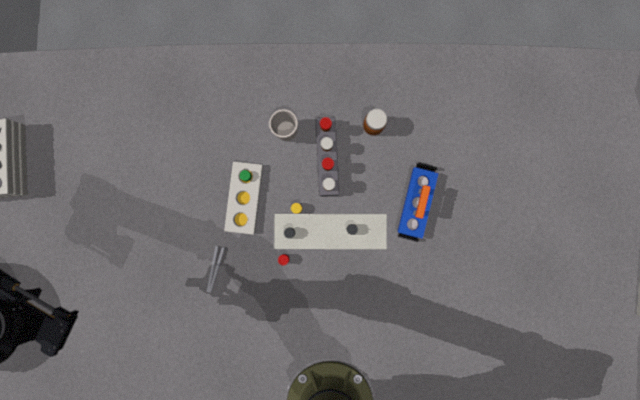

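View pics/side0.png

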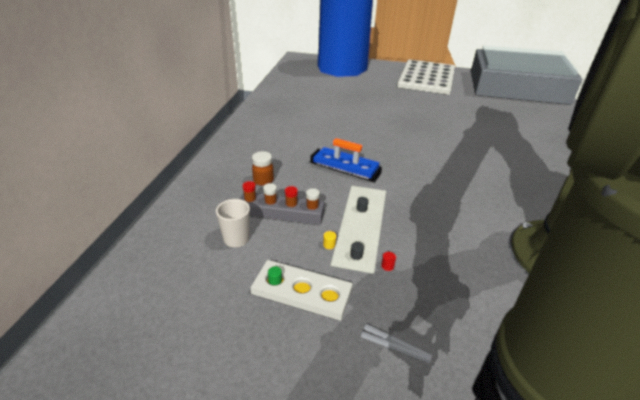

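```bash
cat > h.py <<'E'
from cell import env
import cv2, numpy as np
def ray(c,px):
    d=np.array([c['k1'],0,0,0,0]); p=cv2.undistortPoints(np.array(px,float).reshape(-1,1,2),c['mtx'],d).reshape(-1,2)
    P=c['pose']; v=np.c_[p,np.ones(len(p))]@P[:3,:3].T
    return P[:3,3],v
def plane(c,px,z):
    o,v=ray(c,px); return o+v*((z-o[2])/v[:,2])[:,None]
def proj(c,X):
    P=np.linalg.inv(c['pose']); r,_=cv2.Rodrigues(P[:3,:3])
    return cv2.projectPoints(np.array(X,float).reshape(-1,1,3),r,P[:3,3],c['mtx'],np.array([c['k1'],0,0,0,0]))[0].reshape(-1,2)
def tri(cs,pxs):
    A=np.zeros((3,3));b=np.zeros(3);L=[]
    for c,p in zip(cs,pxs):
        o,v=ray(c,p);v=v[0]/np.linalg.norm(v[0]);M=np.eye(3)-np.outer(v,v);A+=M;b+=M@o;L.append((M,o))
    X=np.linalg.solve(A,b);return X,[np.linalg.norm(M@(X-o))*1000 for M,o in L]
def blobs(img,lo,hi,amin=15,roi=None):
    h=cv2.cvtColor(img,cv2.COLOR_BGR2HSV);m=cv2.inRange(h,np.array(lo),np.array(hi))
    if roi: 
        k=np.zeros_like(m);x0,y0,x1,y1=roi;k[y0:y1,x0:x1]=255;m&=k
    n,l,s,ce=cv2.connectedComponentsWithStats(m)
    return [(np.round(ce[i],1),s[i].tolist()) for i in range(1,n) if s[i][4]>=amin],m
E
python3 - <<'E'
from h import *
T=env.read_camera('top');S=env.read_camera('side')
for n,c,roi in (('top',T,(200,90,460,275)),('side',S,(200,120,420,330))):
    for nm,lo,hi in (('green',(50,100,40),(80,255,255)),('yellow',(18,120,120),(32,255,255)),('orange',(5,150,150),(16,255,255)),('blue',(105,120,60),(125,255,255)),('dark',(0,0,0),(179,110,70))):
        print(n,nm,[(b[0].tolist(),b[1]) for b in blobs(c['img'],lo,hi,30,roi)[0]])
a=cv2.resize(T['img'][90:270,210:450],None,fx=3.3,fy=3.3,interpolation=cv2.INTER_CUBIC);cv2.imwrite('pics/topz.png',a)
a=cv2.resize(S['img'][130:330,200:420],None,fx=3,fy=3,interpolation=cv2.INTER_CUBIC);cv2.imwrite('pics/sidez.png',a)
E
```

```text
top green [([244.9, 175.2], [240, 170, 11, 11, 95])]
top yellow [([243.2, 197.5], [237, 192, 13, 12, 123]), ([296.0, 207.7], [291, 203, 11, 11, 95]), ([240.5, 219.0], [235, 213, 12, 13, 125])]
top orange [([422.5, 201.2], [416, 186, 14, 32, 228])]
top blue [([416.6, 202.4], [398, 167, 40, 72, 1190])]
top dark [([426.0, 166.0], [416, 162, 22, 10, 80]), ([351.6, 228.3], [347, 225, 9, 9, 38]), ([289.4, 232.2], [285, 229, 10, 8, 42]), ([408.4, 237.5], [398, 234, 21, 8, 54])]
side green [([274.4, 275.4], [268, 267, 14, 18, 218])]
side yellow [([329.1, 239.6], [323, 231, 14, 19, 215]), ([301.7, 287.4], [294, 283, 17, 10, 136]), ([329.3, 295.3], [321, 290, 17, 11, 144])]
side orange [([347.2, 144.8], [333, 139, 29, 13, 210]), ([260.6, 169.5], [255, 167, 12, 6, 51])]
side blue [([346.1, 162.3], [313, 147, 66, 32, 953])]
side dark [([208.5, 129.8], [200, 120, 23, 26, 226]), ([312.9, 156.4], [310, 149, 9, 15, 30]), ([375.7, 175.3], [368, 167, 14, 15, 72]), ([361.7, 205.2], [358, 199, 9, 12, 69]), ([255.7, 212.3], [250, 207, 12, 11, 96]), ([356.5, 251.3], [352, 243, 10, 15, 102]), ([405.9, 320.2], [391, 306, 29, 24, 135])]
```

```bash
ls pics
```

```text
side0.png
sidez.png
top0.png
topz.png
```

View pics/topz.png

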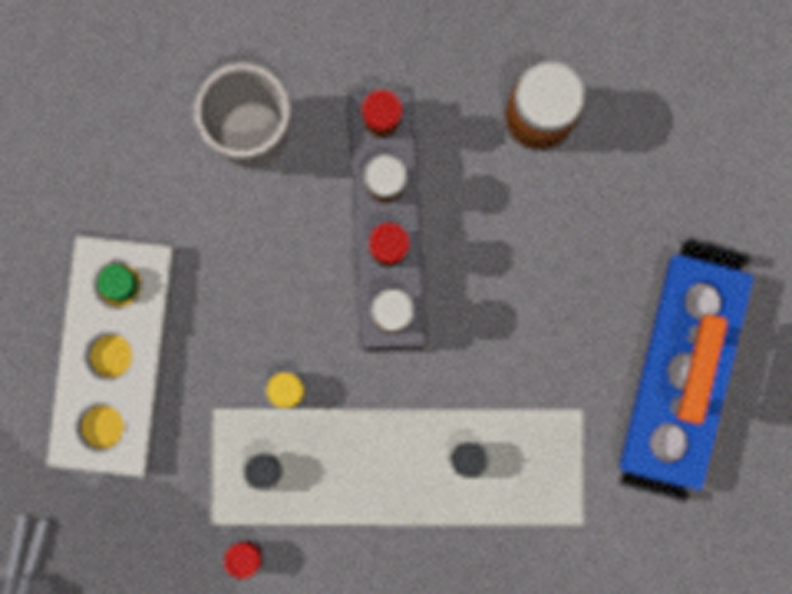

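View pics/sidez.png

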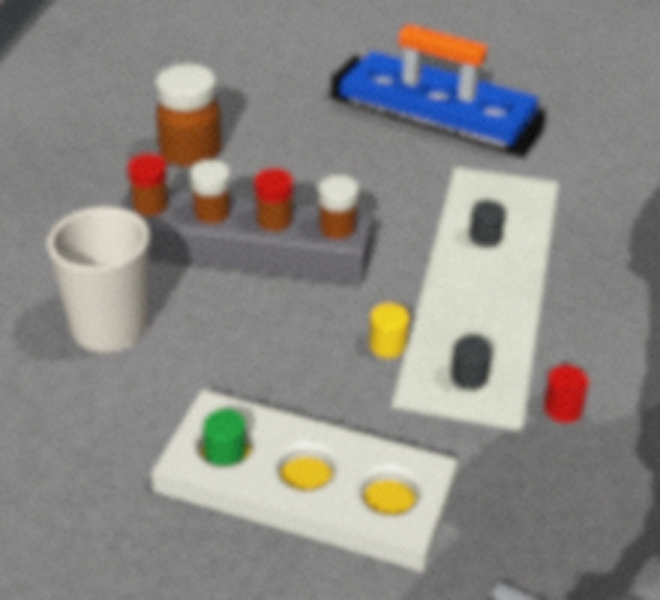

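```bash
python3 - <<'E'
from h import *
np.set_printoptions(precision=4,suppress=True)
T=env.read_camera('top');S=env.read_camera('side')
g=cv2.cvtColor(T['img'],cv2.COLOR_BGR2GRAY);gs=cv2.cvtColor(S['img'],cv2.COLOR_BGR2GRAY)
print(g[224:242,282:304]);
print(g[200,222:270])
print(gs[194:218,352:372])
# dark silhouettes at various thresholds
for th in (70,80,90,100):
  out=[]
  for im,rs in ((g,((280,224,302,242),(342,220,364,238))),(gs,((346,238,368,264),(352,194,372,216)))):
    for (x0,y0,x1,y1) in rs:
      m=np.uint8(im[y0:y1,x0:x1]<th)
      n,l,s,c=cv2.connectedComponentsWithStats(m);i=1+np.argmax(s[1:,4]);out.append(((c[i]+[x0,y0]).round(1).tolist(),s[i,4]))
  print(th,out)
  for k in (0,1):
    X,e=tri((T,S),(out[k][0],out[k+2][0]));print('  tri',X,e,'top@15',plane(T,[out[k][0]],.015)[0],'side@15',plane(S,[out[k+2][0]],.015)[0])
print('green',tri((T,S),((244.9,175.2),(274.4,275.4))))
print('orange',tri((T,S),((422.5,201.2),(347.2,144.8))),plane(T,[(422.5,201.2)],.08))
E
```

```text
[[194 186 184 179 170 161 162 167 161 162 175 178 183 183 183 184 186 187
  186 185 184 178]
 [187 181 171 165 165 163 162 163 165 167 167 173 182 185 185 182 185 189
  188 186 187 183]
 [191 181 165 165 163 166 161 159 159 164 167 176 181 180 179 178 177 180
  184 185 186 186]
 [186 179 168 162 155 143 123 110 122 125 144 164 162 151 144 145 145 157
  171 181 177 176]
 [184 178 158 145 113  92  81  70  75  74  85 107 128 135 138 136 137 140
  142 140 144 146]
 [188 175 147 112  75  61  67  64  62  62  52  60 104 135 138 135 134 133
  133 134 134 135]
 [189 173 125  79  66  66  68  72  67  68  64  53  77 116 138 137 133 135
  141 134 135 129]
 [188 163 107  68  67  62  68  69  70  67  68  64  72 102 133 138 136 136
  137 137 134 138]
 [191 159  92  59  64  71  68  69  69  71  67  62  65 100 137 139 136 135
  139 137 134 136]
 [186 163  95  67  67  70  71  68  68  70  68  61  64 102 136 135 137 132
  139 137 139 140]
 [188 166 112  73  68  69  67  68  67  72  66  60  75 113 134 141 137 136
  139 136 137 138]
 [187 174 128  81  64  66  71  66  72  68  64  73  96 127 138 139 134 140
  1
[... 4184 characters left out ...]
 [([289.3, 232.4], np.int32(89)), ([351.9, 228.8], np.int32(87)), ([356.6, 250.3], np.int32(175)), ([361.9, 204.3], np.int32(126))]
  tri [0.4387 0.104  0.013 ] [np.float64(0.05134660129902955), np.float64(0.051346601298949)] top@15 [0.4387 0.1038 0.015 ] side@15 [0.4386 0.106  0.015 ]
  tri [ 0.4483 -0.0562  0.0115] [np.float64(0.005704407123027105), np.float64(0.005704407122854824)] top@15 [ 0.4483 -0.056   0.015 ] side@15 [ 0.448  -0.0517  0.015 ]
green (array([0.5845, 0.2187, 0.0217]), [np.float64(0.23211427052480174), np.float64(0.23211427052459346)])
orange (array([ 0.5159, -0.2233,  0.0735]), [np.float64(0.3659805840635117), np.float64(0.3659805840635878)]) [[ 0.5159 -0.2217  0.08  ]]
```

```bash
python3 - <<'E'
from h import *
np.set_printoptions(precision=4,suppress=True)
T=env.read_camera('top');S=env.read_camera('side')
g=cv2.cvtColor(T['img'],cv2.COLOR_BGR2GRAY);gs=cv2.cvtColor(S['img'],cv2.COLOR_BGR2GRAY)
def rect(m):
    cn=max(cv2.findContours(m,cv2.RETR_EXTERNAL,cv2.CHAIN_APPROX_NONE)[0],key=cv2.contourArea);return cn
for th in (140,155,170):
    m=np.zeros_like(g);m[150:245,212:275]=np.uint8(g[150:245,212:275]>th)*255
    cn=rect(m);X=plane(T,cn[:,0].astype(float),.018)[:,:2]
    r=cv2.minAreaRect((X*1000).astype(np.float32));print('carrier top',th,r)
# side view top face: brighter? print
hsv=cv2.cvtColor(S['img'],cv2.COLOR_BGR2HSV)
m=np.zeros_like(gs);m[255:325,245:358]=np.uint8(gs[255:325,245:358]>200)*255
for th in (150,180,200):
  m=np.zeros_like(gs);m[255:325,245:358]=np.uint8(gs[255:325,245:358]>th)*255
  cn=rect(m);h=cv2.convexHull(cn);ap=cv2.approxPolyDP(h,4,True)[:,0];print(th,ap.tolist())
  print(plane(S,ap.astype(float),.018))
print(gs[285:312:1,270]); print(gs[295:320,310])
# yellow floors / green
for nm,pt,ps in (('w1',(243.2,197.5),(301.7,287.4)),('w0',(240.5,219.0),(329.3,295.3))):
    print(nm,'top',plane(T,[pt],.006)[0],'side',plane(S,[ps],.006)[0],tri((T,S),(pt,ps)))
print('ref',plane(T,[(244.9,175.2)],.0265)[0], 'side', plane(S,[(274.4,275.4)],.0265)[0])
# head: orange
for nm,c in (('T',T),('S',S)):
    b,m=blobs(c['img'],(5,150,120),(16,255,255),100,(400,160,450,245) if nm=='T' else (325,130,370,160))
    cn=rect(m);z=.084 if nm=='T' else .076
    X=plane(c,cn[:,0].astype(float),z)[:,:2];print('handle',nm,cv2.minAreaRect((X*1000).astype(np.float32)),b[0][0])
b,m=blobs(T['img'],(100,100,50),(130,255,255),100,(390,150,450,250))
m2=m|blobs(T['img'],(5,150,120),(16,255,255),100,(400,160,450,245))[1]
X=plane(T,rect(m2)[:,0].astype(float),.030)[:,:2];print('plate',cv2.minAreaRect((X*1000).astype(np.float32)))
# windows: bright within plate
gg=np.zeros_like(g);cv2.drawContours(gg,[cv2.convexHull(rect(m2))],-1,255,-1)
h=cv2.cvtColor(T['img'],cv2.COLOR_BGR2HSV);w=np.uint8((h[...,1]<70)&(g>120)&(gg>0))
n,l,s,c=cv2.connectedComponentsWithStats(w)
for i in range(1,n):
  if s[i,4]>8: print('win',c[i],s[i],plane(T,[c[i]],.03)[0])
E
```

```text
carrier top 140 ((527.774169921875, 224.77975463867188), (77.47674560546875, 181.62039184570312), 83.6222915649414)
carrier top 155 ((527.8229370117188, 224.7567596435547), (75.76950073242188, 180.484375), 83.70471954345703)
carrier top 170 ((527.85693359375, 224.6531524658203), (74.85372924804688, 178.69049072265625), 83.45799255371094)
150 [[250, 286], [267, 259], [352, 284], [340, 320], [252, 294]]
[[0.6225 0.2515 0.018 ]
 [0.6131 0.1773 0.018 ]
 [0.4343 0.2011 0.018 ]
 [0.4428 0.2863 0.018 ]
 [0.6123 0.2685 0.018 ]]
180 [[351, 284], [339, 319], [251, 290], [268, 260]]
[[0.4362 0.2015 0.018 ]
 [0.4449 0.2847 0.018 ]
 [0.6174 0.2601 0.018 ]
 [0.6102 0.1795 0.018 ]]
200 [[252, 286], [268, 261], [350, 284], [339, 318], [255, 293]]
[[0.6188 0.2506 0.018 ]
 [0.6094 0.1821 0.018 ]
 [0.438  0.202  0.018 ]
 [0.4453 0.2826 0.018 ]
 [0.6077 0.265  0.018 ]]
[182 208 216 217 217 214 217 218 213 208 207 207 203 194 166 133 124 127
 125 130 129 127 126 124 125 128 129]
[217 214 214 216 216 218 217 217 216 215 211 207 208 203 202 192 162 136
 134 136 133 132 134 129 133]
w1 top [0.5282 0.2254 0.
[... 226 characters left out ...]
]), [np.float64(0.10298420721531394), np.float64(0.10298420721528195)])
ref [0.5842 0.2177 0.0265] side [0.5828 0.2226 0.0265]
handle T ((515.7125854492188, -220.57594299316406), (17.495325088500977, 76.53929138183594), 75.15050506591797) [422.5 201.2]
handle S ((515.8009033203125, -219.1015167236328), (38.79338073730469, 82.39106750488281), 74.88658142089844) [347.2 144.8]
plate ((515.8545532226562, -221.32925415039062), (66.87544250488281, 175.0933074951172), 75.56078338623047)
win [423.537  180.6111] [420 177   8   9  54] [ 0.5707 -0.2371  0.03  ]
win [416.5238 202.0952] [415 198   4   9  21] [ 0.5161 -0.2185  0.03  ]
win [412.2824 223.4471] [407 219  11  10  85] [ 0.4622 -0.2072  0.03  ]
```

The five loose cylinders in the top view are:

| Position (px) | Colour | Location |
|---|---|---|
| (289,232) | dark | on the white paper |
| (352,229) | dark | on the white paper |
| (296,208) | yellow | off the paper |
| (284,259) | red | off the paper |
| (245,175) | green | in the carrier |

The two dark ones on the paper are the pellets, and the enlarged crop confirms it. The red and yellow ones are look-alikes.

Measured positions:
- **Pellets:** A is at (0.439, 0.104) and B is at (0.448, -0.056).
- **Carrier:** centre (0.528, 0.2247), yaw -6.6°. Its outline measures 180×76 mm, which matches the description.
- **Handle:** (0.516, -0.221), yaw -15°.

I'll move above A first.

```bash
cat >> h.py <<'E'
from scipy.spatial.transform import Rotation as Ro
def go(x,y,z,yaw):
    o=env.get_obs();R=Ro.from_euler('xyz',o['tool_rot'],degrees=True)
    d=R.inv().apply(np.array([x,y,z])-o['tool_pos'])*100
    Rt=Ro.from_euler('xyz',[180,0,yaw],degrees=True)
    dt=Rt.inv().apply(np.array([x,y,z])-o['tool_pos'])*100
    print('t',round(o['time_s'],2),'pos',o['tool_pos'].round(4),'rot',np.round(o['tool_rot'],2),'w',round(o['grip_width'],4),'F',np.round(o['force'],1))
    print('shift cm now-axes',d.round(2),'target-axes',dt.round(2),'turn',(R.inv()*Rt).as_rotvec(degrees=True).round(2))
E
python3 -c "
from h import *
go(.439,.104,.16,173.4)"
```

```text
t 0.4 pos [0.2908 0.5813 0.2921] rot [-179.99    0.    153.43] w 0.0869 F [0.3 0.7 0.5]
shift cm now-axes [-34.61 -36.05  13.22] target-axes [-20.21 -45.71  13.21] turn [-1.000e-02 -0.000e+00 -1.997e+01]
```

>>> drive_tool --pt "0 0 0 0 0 -6.7 1" --pt "0 0 0 0 0 -6.7 1" --pt "0 0 0 0 0 -6.6 1" --pt "-1.44 -3.26 0.93 0 0 0 1" --pt "-1.44 -3.26 0.93 0 0 0 1" --pt "-1.44 -3.26 0.93 0 0 0 1" --pt "-1.44 -3.26 0.93 0 0 0 1" --pt "-1.44 -3.26 0.93 0 0 0 1" --pt "-1.44 -3.26 0.93 0 0 0 1" --pt "-1.44 -3.26 0.93 0 0 0 1" --pt "-1.44 -3.26 0.93 0 0 0 1" --pt "-1.44 -3.26 0.93 0 0 0 1" --pt "-1.44 -3.26 0.93 0 0 0 1" --pt "-1.44 -3.26 0.93 0 0 0 1" --pt "-1.44 -3.26 0.93 0 0 0 1" --pt "0 0 0 0 0 0 1" --pt "0 0 0 0 0 0 1" --force 15

```text
time_s: 1.82
tool_pos: [0.418, 0.1709, 0.1804]
tool_rot: [-180.0, -0.0, 173.1]
force: [-0.2, 0.8, 0.4]
grip_width: 0.087
```

```bash
python3 -c "
from h import *
go(.439,.104,.16,173.4)"
```

```text
t 1.82 pos [0.418  0.1709 0.1804] rot [-1.8000e+02 -3.0000e-02  1.7315e+02] w 0.087 F [-0.2  0.8  0.4]
shift cm now-axes [-2.89 -6.39  2.04] target-axes [-2.86 -6.4   2.04] turn [-0.   -0.03 -0.25]
```

>>> drive_tool --pt "-1.43 -3.2 1.02 0 0 0 1" --pt "-1.43 -3.2 1.02 0 0 0 1" --pt "0 0 0 0 0 0 1" --pt "0 0 0 0 0 0 1"

```text
time_s: 2.15
tool_pos: [0.4389, 0.1058, 0.1602]
tool_rot: [180.0, -0.0, 173.3]
force: [0.1, 0.6, 0.8]
grip_width: 0.0869
```

```bash
python3 -c "
from h import *
go(.439,.104,.085,173.4)
for n in ('top','side'): cv2.imwrite('pics/%s1.png'%n,env.read_camera(n)['img'])"
```

```text
t 2.15 pos [0.4389 0.1058 0.1602] rot [ 1.7999e+02 -2.0000e-02  1.7330e+02] w 0.0869 F [0.1 0.6 0.8]
shift cm now-axes [-0.03 -0.18  7.52] target-axes [-0.03 -0.18  7.52] turn [ 0.01 -0.02 -0.1 ]
```

View pics/side1.png

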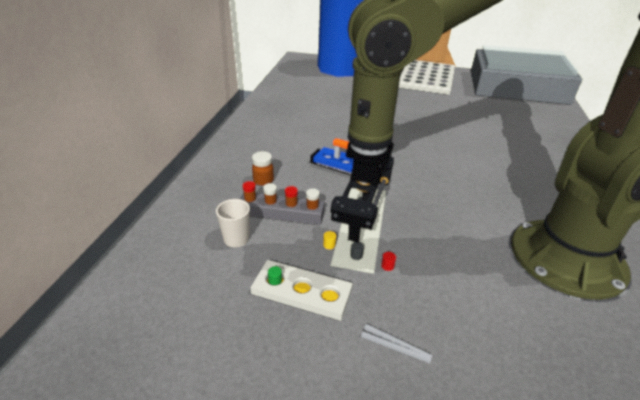

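The gripper is above the dark pellet at side (357,250), with yellow (330,240) and red (388,261) clear on either side. I'll descend and grip.

>>> drive_tool --pt "0 -0.1 1.5 0 0 0 1" --pt "0 -0.05 1.5 0 0 0 1" --pt "0 0 1.5 0 0 0 1" --pt "0 0 1.5 0 0 0 1" --pt "0 0 0.9 0 0 0 1" --pt "0 0 0.6 0 0 0 1" --pt "0 0 0 0 0 0 1" --pt "0 0 0 0 0 0 1" --pt "0 0 0 0 0 0 0" --pt "0 0 0 0 0 0 0" --pt "0 0 0 0 0 0 0" --pt "0 0 0 0 0 0 0" --pt "0 0 0 0 0 0 0" --pt "0 0 0 0 0 0 0" --pt "0 0 0 0 0 0 0" --pt "0 0 0 0 0 0 0" --force 12

```text
time_s: 3.58
tool_pos: [0.4386, 0.1046, 0.0853]
tool_rot: [180.0, 0.0, 173.4]
force: [0.2, 0.4, 0.5]
grip_width: 0.0417
```

```bash
python3 -c "
from h import *
go(.439,.104,.085,173.4)
I=env.read_camera('side')['img'][190:290,290:420]; cv2.imwrite('pics/side2.png',cv2.resize(I,None,fx=5,fy=5,interpolation=cv2.INTER_CUBIC))"
```

```text
t 3.58 pos [0.4386 0.1046 0.0853] rot [180.     0.   173.43] w 0.0417 F [0.2 0.4 0.5]
shift cm now-axes [-0.05 -0.05  0.03] target-axes [-0.05 -0.05  0.03] turn [0.   0.   0.03]
```

View pics/side2.png

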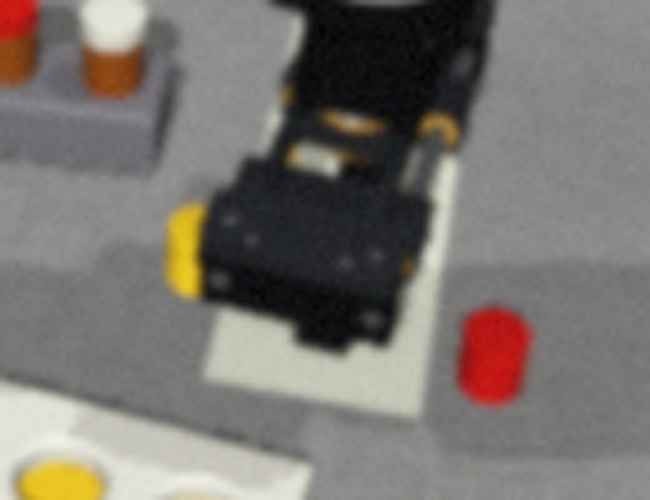

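>>> drive_tool --pt "0 0 0 0 0 0 0" --pt "0 0 0 0 0 0 0" --pt "0 0 0 0 0 0 0" --pt "0 0 0 0 0 0 0" --pt "0 0 0 0 0 0 0" --pt "0 0 0 0 0 0 0" --pt "0 0 0 0 0 0 0" --force 15

```text
time_s: 4.22
tool_pos: [0.4386, 0.1046, 0.0852]
tool_rot: [180.0, 0.0, 173.4]
force: [0.1, -0.1, 0.2]
grip_width: 0.0276
```

>>> drive_tool --pt "0 0 -1 0 0 0 0" --pt "0 0 -2 0 0 0 0" --pt "0 0 -2 0 0 0 0" --pt "0 0 -1.5 0 0 0 0" --pt "-0.5 0.95 0 0 0 0 0" --pt "-1.25 2.1 0 0 0 0 0" --pt "-1.5 2.6 0 0 0 0 0" --pt "-1.5 2.6 0 0 0 0 0" --pt "-1.5 2.6 0 0 0 0 0" --pt "-1.25 2.1 0 0 0 0 0" --pt "0 0 0 0 0 0 0" --pt "0 0 0 0 0 0 0" --pt "0 0 0 0 0 0 0"

```text
time_s: 5.3
tool_pos: [0.5274, 0.2242, 0.1495]
tool_rot: [-179.9, -0.1, 173.4]
force: [-0.3, -0.2, -0.3]
grip_width: 0.0276
```

```bash
python3 -c "
from h import *
go(.5279,.2246,.091,173.4)
for n in ('top','side'):
  I=env.read_camera(n)['img'];I=I[140:260,170:330] if n=='top' else I[190:330,220:400]; cv2.imwrite('pics/%s3.png'%n,cv2.resize(I,None,fx=4,fy=4,interpolation=cv2.INTER_CUBIC))"
```

```text
t 5.3 pos [0.5274 0.2242 0.1495] rot [-1.7992e+02 -8.0000e-02  1.7342e+02] w 0.0276 F [-0.3 -0.2 -0.3]
shift cm now-axes [-0.05  0.06  5.85] target-axes [-0.05  0.05  5.85] turn [-0.08 -0.08  0.02]
```

View pics/side3.png

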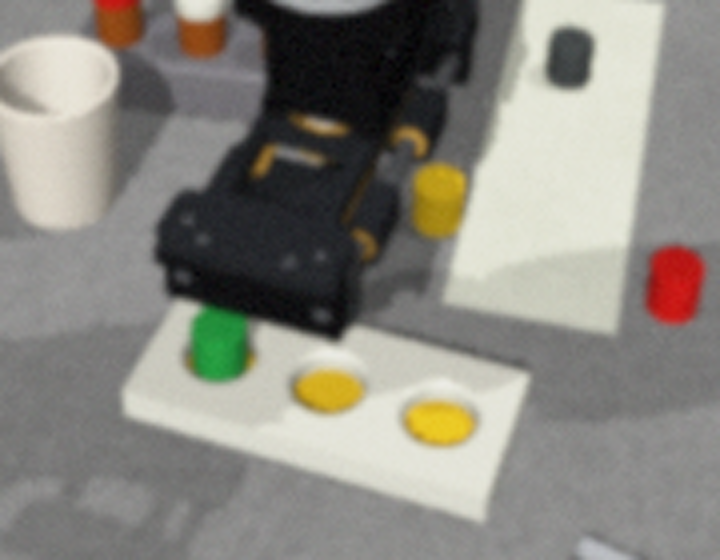

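View pics/top3.png

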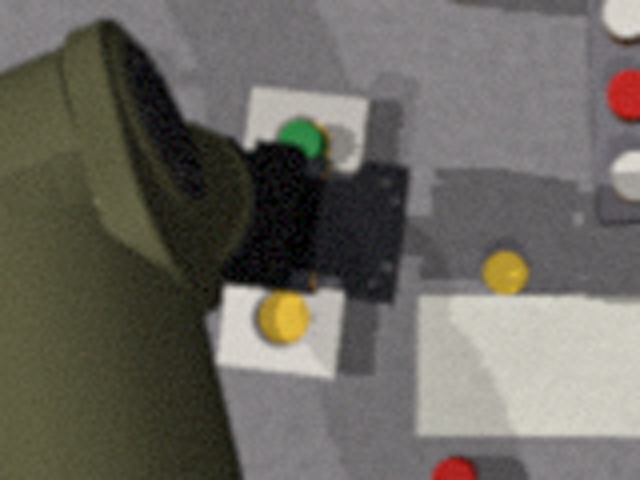

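>>> drive_tool --pt "-0.05 0.05 1.2 0 0 0 0" --pt "0 0 1.2 0 0 0 0" --pt "0 0 1.0 0 0 0 0" --pt "0 0 0.8 0 0 0 0" --pt "0 0 0.5 0 0 0 0" --pt "0 0 0.4 0 0 0 0" --pt "0 0 0.3 0 0 0 0" --pt "0 0 0.2 0 0 0 0" --pt "0 0 0 0 0 0 0" --pt "0 0 0 0 0 0 0"

```text
time_s: 6.23
tool_pos: [0.5287, 0.2252, 0.0945]
tool_rot: [180.0, 0.0, 173.4]
force: [-0.4, -0.0, -0.7]
grip_width: 0.0275
```

```bash
python3 -c "
from h import *
go(.5279,.2246,.0915,173.4)
c=env.read_camera('side');I=c['img'][190:330,220:400]; cv2.imwrite('pics/side4.png',cv2.resize(I,None,fx=4,fy=4,interpolation=cv2.INTER_CUBIC))"
```

```text
t 6.23 pos [0.5287 0.2252 0.0945] rot [1.7998e+02 3.0000e-02 1.7343e+02] w 0.0275 F [-0.4 -0.  -0.7]
shift cm now-axes [ 0.07 -0.07  0.3 ] target-axes [ 0.07 -0.07  0.3 ] turn [0.02 0.03 0.03]
```

View pics/side4.png

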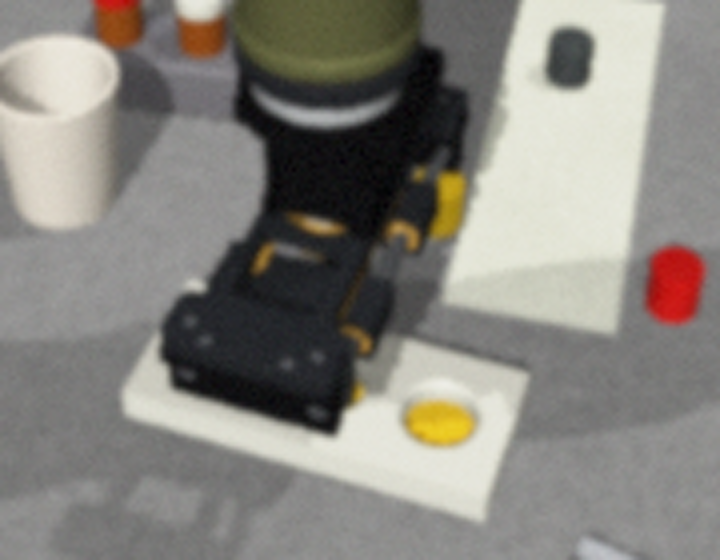

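>>> drive_tool --pt "0.05 -0.05 0.1 0 0 0 0" --pt "0 0 0.1 0 0 0 0" --pt "0 0 0.05 0 0 0 0" --pt "0 0 0 0 0 0 0" --pt "0 0 0 0 0 0 0"

```text
time_s: 6.7
tool_pos: [0.528, 0.2247, 0.0918]
tool_rot: [180.0, 0.0, 173.4]
force: [-0.2, -0.3, -0.2]
grip_width: 0.0275
```

>>> drive_tool --pt "0 0 0 0 0 0 0.45" --pt "0 0 0 0 0 0 0.6" --pt "0 0 0 0 0 0 0.7" --pt "0 0 0 0 0 0 0.7" --pt "0 0 0 0 0 0 0.7" --pt "0 0 0 0 0 0 0.8" --pt "0 0 -1 0 0 0 0.9" --pt "0 0 -1.5 0 0 0 1" --pt "0 0 -2.5 0 0 0 1" --pt "0 0 -2 0 0 0 1" --pt "0 0 0 0 0 0 1"

```text
time_s: 7.62
tool_pos: [0.5305, 0.2257, 0.1672]
tool_rot: [179.7, 0.4, 173.4]
force: [1.5, -0.0, 0.4]
grip_width: 0.0855
```

```bash
python3 -c "
from h import *
go(.4483,-.0558,.16,173.4)"
```

```text
t 7.62 pos [0.5305 0.2257 0.1672] rot [179.72   0.4  173.42] w 0.0855 F [ 1.5 -0.   0.4]
shift cm now-axes [  4.95 -28.91   0.54] target-axes [  4.93 -28.91   0.72] turn [0.28 0.4  0.02]
```

>>> drive_tool --pt "0.3 -1.8 0.05 0 0 0 1" --pt "0.6 -3.6 0.1 0 0 0 1" --pt "0.6 -3.6 0.1 0 0 0 1" --pt "0.6 -3.6 0.1 0 0 0 1" --pt "0.6 -3.6 0.1 0 0 0 1" --pt "0.6 -3.6 0.1 0 0 0 1" --pt "0.6 -3.6 0.1 0 0 0 1" --pt "0.6 -3.6 0.1 0 0 0 1" --pt "0.3 -1.8 0 0 0 0 1" --pt "0 0 0 0 0 0 1" --pt "0 0 0 0 0 0 1" --pt "0 0 0 0 0 0 1"

```text
time_s: 8.62
tool_pos: [0.4476, -0.0551, 0.1545]
tool_rot: [180.0, 0.0, 173.5]
force: [-1.0, 1.3, 0.0]
grip_width: 0.087
```

```bash
python3 - <<'E'
from h import *
go(.4483,-.0558,.085,173.4)
T=env.read_camera('top');S=env.read_camera('side')
I=T['img'][140:260,190:400];cv2.imwrite('pics/top5.png',cv2.resize(I,None,fx=3.8,fy=3.8,interpolation=cv2.INTER_CUBIC))
I=S['img'][190:330,220:400];cv2.imwrite('pics/side5.png',cv2.resize(I,None,fx=4,fy=4,interpolation=cv2.INTER_CUBIC))
E
```

```text
t 8.62 pos [ 0.4476 -0.0551  0.1545] rot [1.7996e+02 3.0000e-02 1.7347e+02] w 0.087 F [-1.   1.3  0. ]
shift cm now-axes [-0.07 -0.06  6.95] target-axes [-0.08 -0.06  6.95] turn [0.04 0.03 0.07]
```

View pics/top5.png

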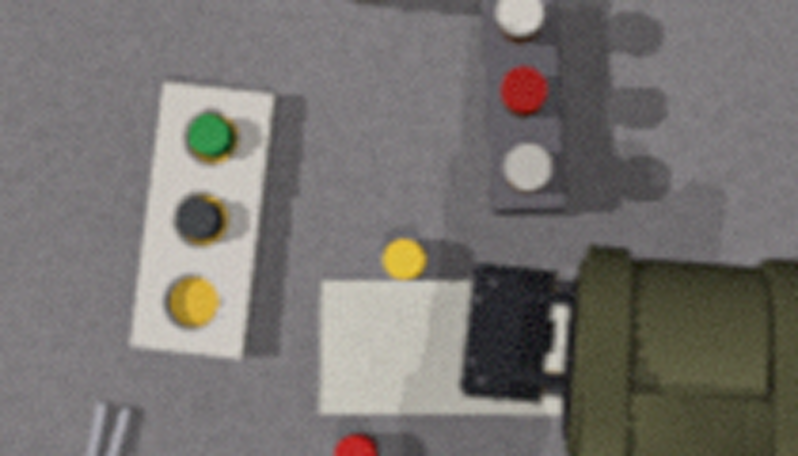

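View pics/side5.png

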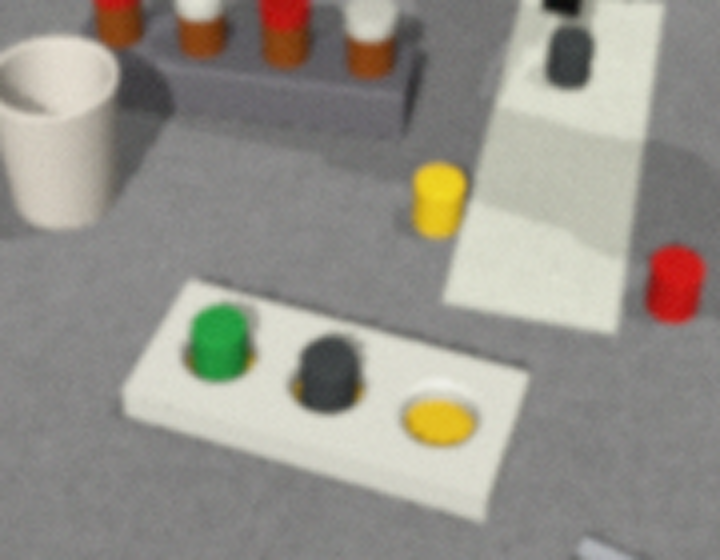

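Pellet A stands upright and roughly centred in the middle well, at about top (243,197) and side (302,284). The green pellet is still in its well. Pellet B at side (362,204) is next.

>>> drive_tool --pt "-0.05 -0.05 1.5 0 0 0 1" --pt "0 0 1.5 0 0 0 1" --pt "0 0 1.5 0 0 0 1" --pt "0 0 1.2 0 0 0 1" --pt "0 0 0.8 0 0 0 1" --pt "0 0 0.4 0 0 0 1" --pt "0 0 0 0 0 0 0.8" --pt "0 0 0 0 0 0 0.6" --pt "0 0 0 0 0 0 0" --pt "0 0 0 0 0 0 0" --pt "0 0 0 0 0 0 0" --pt "0 0 0 0 0 0 0" --pt "0 0 0 0 0 0 0" --pt "0 0 0 0 0 0 0" --pt "0 0 0 0 0 0 0" --pt "0 0 0 0 0 0 0" --pt "0 0 0 0 0 0 0" --pt "0 0 0 0 0 0 0" --pt "0 0 0 0 0 0 0" --pt "0 0 0 0 0 0 0" --force 15

```text
time_s: 10.38
tool_pos: [0.4477, -0.0565, 0.0853]
tool_rot: [180.0, 0.0, 173.4]
force: [-0.0, 0.6, 0.2]
grip_width: 0.0274
```

```bash
python3 - <<'E'
from h import *
go(.4723,.2310,.15,173.4)
E
```

```text
t 10.38 pos [ 0.4477 -0.0565  0.0853] rot [179.99   0.   173.43] w 0.0274 F [-0.   0.6  0.2]
shift cm now-axes [ 0.85 28.84 -6.47] target-axes [ 0.86 28.84 -6.47] turn [0.01 0.   0.03]
```

>>> drive_tool --pt "0 0 -1 0 0 0 0" --pt "0 0 -2 0 0 0 0" --pt "0 0 -2 0 0 0 0" --pt "0 0 -1.5 0 0 0 0" --pt "0 1.2 0 0 0 0 0" --pt "0.1 2.5 0 0 0 0 0" --pt "0.1 3.5 0 0 0 0 0" --pt "0.1 3.5 0 0 0 0 0" --pt "0.1 3.5 0 0 0 0 0" --pt "0.1 3.5 0 0 0 0 0" --pt "0.1 3.5 0 0 0 0 0" --pt "0.1 3.5 0 0 0 0 0" --pt "0.1 2.8 0 0 0 0 0" --pt "0.1 1.3 0 0 0 0 0" --pt "0 0 0 0 0 0 0" --pt "0 0 0 0 0 0 0" --pt "0 0 0 0 0 0 0"

```text
time_s: 11.8
tool_pos: [0.472, 0.2285, 0.1503]
tool_rot: [-179.9, -0.0, 173.3]
force: [-0.3, 0.9, -0.6]
grip_width: 0.0274
```

```bash
python3 - <<'E'
from h import *
go(.4719,.2310,.0915,173.4)
E
```

```text
t 11.8 pos [0.472  0.2285 0.1503] rot [-179.92   -0.    173.3 ] w 0.0274 F [-0.3  0.9 -0.6]
shift cm now-axes [0.04 0.25 5.88] target-axes [0.04 0.25 5.88] turn [-0.08 -0.   -0.1 ]
```

>>> drive_tool --pt "0 0.1 1 0 0 0 0" --pt "0 0 1 0 0 0 0" --pt "0 0 0 0 0 0 0" --pt "0 0 0 0 0 0 0"

```text
time_s: 12.13
tool_pos: [0.4712, 0.2304, 0.129]
tool_rot: [-179.9, -0.1, 173.4]
force: [0.2, -0.2, 0.1]
grip_width: 0.0274
```

```bash
python3 - <<'E'
from h import *
go(.4719,.2310,.0915,173.4)
E
```

```text
t 12.13 pos [0.4712 0.2304 0.129 ] rot [-1.7990e+02 -1.1000e-01  1.7336e+02] w 0.0274 F [ 0.2 -0.2  0.1]
shift cm now-axes [-0.07  0.07  3.75] target-axes [-0.06  0.06  3.75] turn [-0.1  -0.11 -0.04]
```

>>> drive_tool --pt "-0.05 0.05 1.0 0 0 0 0" --pt "0 0 0.8 0 0 0 0" --pt "0 0 0.5 0 0 0 0" --pt "0 0 0.4 0 0 0 0" --pt "0 0 0.3 0 0 0 0" --pt "0 0 0.3 0 0 0 0" --pt "0 0 0.15 0 0 0 0" --pt "0 0 0 0 0 0 0" --pt "0 0 0 0 0 0 0"

```text
time_s: 12.88
tool_pos: [0.4725, 0.2321, 0.0959]
tool_rot: [180.0, 0.0, 173.4]
force: [-0.1, -0.7, 0.3]
grip_width: 0.0278
```

>>> drive_tool --pt "0.05 -0.1 0.15 0 0 0 0" --pt "0 0 0.1 0 0 0 0" --pt "0 0 0.1 0 0 0 0" --pt "0 0 0.05 0 0 0 0" --pt "0 0 0 0 0 0 0" --pt "0 0 0 0 0 0 0"

```text
time_s: 13.38
tool_pos: [0.4718, 0.2311, 0.0918]
tool_rot: [180.0, 0.0, 173.4]
force: [0.8, -0.1, -1.3]
grip_width: 0.0277
```

>>> drive_tool --pt "0 0 0 0 0 0 0.45" --pt "0 0 0 0 0 0 0.6" --pt "0 0 0 0 0 0 0.7" --pt "0 0 0 0 0 0 0.7" --pt "0 0 0 0 0 0 0.7" --pt "0 0 0 0 0 0 0.8" --pt "0 0 -1 0 0 0 0.9" --pt "0 0 -1.5 0 0 0 1" --pt "0 0 -2.5 0 0 0 1" --pt "0 0 -3 0 0 0 1" --pt "0 0 -3 0 0 0 1" --pt "0 0 -2 0 0 0 1" --pt "0 0 0 0 0 0 1"

```text
time_s: 14.47
tool_pos: [0.4742, 0.2323, 0.2278]
tool_rot: [179.7, 0.4, 173.4]
force: [-0.3, -0.2, 0.8]
grip_width: 0.0873
```

```bash
python3 - <<'E'
from h import *
go(.5158,-.221,.22,165)
E
```

```text
t 14.47 pos [0.4742 0.2323 0.2278] rot [179.65   0.44 173.42] w 0.0873 F [-0.3 -0.2  0.8]
shift cm now-axes [ -9.32 -44.56   0.58] target-axes [-15.75 -42.71   0.78] turn [0.38 0.41 8.42]
```

>>> drive_tool --pt "-0.4 -1.9 0 0 0 0 1" --pt "-0.78 -3.7 0 0 0 0 1" --pt "-0.78 -3.7 0 0 0 0 1" --pt "-0.78 -3.7 0 0 0 0 1" --pt "-0.78 -3.7 0 0 0 0 1" --pt "-0.78 -3.7 0 0 0 0 1" --pt "-0.78 -3.7 0 0 0 0 1" --pt "-0.78 -3.7 0 0 0 0 1" --pt "-0.78 -3.7 0 0 0 0 1" --pt "-0.78 -3.7 0 0 0 0 1" --pt "-0.78 -3.7 0 0 0 0 1" --pt "-0.78 -3.7 0 0 0 0 1" --pt "-0.4 -1.9 0 0 0 0 1" --pt "0 0 0 0 0 4.2 1" --pt "0 0 0 0 0 4.2 1" --pt "0 0 0 0 0 0 1" --pt "0 0 0 0 0 0 1" --pt "0 0 0 0 0 0 1"

```text
time_s: 15.97
tool_pos: [0.514, -0.2212, 0.2217]
tool_rot: [180.0, -0.0, 165.2]
force: [-0.5, 0.1, -0.0]
grip_width: 0.0869
```

```bash
python3 - <<'E'
from h import *
np.set_printoptions(precision=4,suppress=True)
go(.5158,-.221,.127,165)
T=env.read_camera('top');S=env.read_camera('side')
I=T['img'][110:270,220:460];cv2.imwrite('pics/top6.png',cv2.resize(I,None,fx=3.3,fy=3.3,interpolation=cv2.INTER_CUBIC))
I=S['img'][110:330,220:420];cv2.imwrite('pics/side6.png',cv2.resize(I,None,fx=2.7,fy=2.7,interpolation=cv2.INTER_CUBIC))
g=cv2.cvtColor(T['img'],cv2.COLOR_BGR2GRAY)
for r in ((234,188,256,206),(231,210,253,228)):
    x0,y0,x1,y1=r;m=np.uint8(g[y0:y1,x0:x1]<90);n,l,s,c=cv2.connectedComponentsWithStats(m);i=1+np.argmax(s[1:,4]);p=c[i]+[x0,y0]
    print(p,s[i],plane(T,[p],.028)[0])
E
```

```text
t 15.97 pos [ 0.514  -0.2212  0.2217] rot [179.99  -0.01 165.18] w 0.0869 F [-0.5  0.1 -0. ]
shift cm now-axes [-0.17  0.06  9.47] target-axes [-0.17  0.07  9.47] turn [ 0.01 -0.01  0.18]
[242.3796 197.2778] [  3   4  12  11 108] [0.5275 0.223  0.028 ]
[239.5789 219.1579] [  3   4  12  12 114] [0.4719 0.2294 0.028 ]
```

View pics/top6.png

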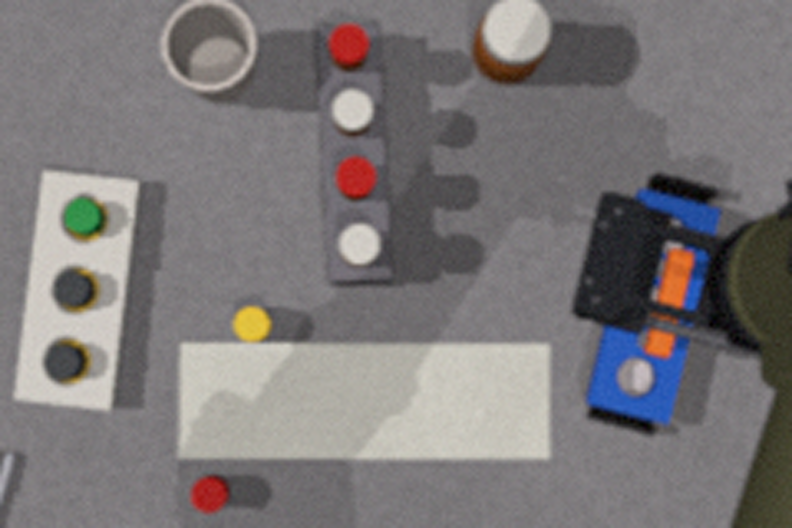

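View pics/side6.png

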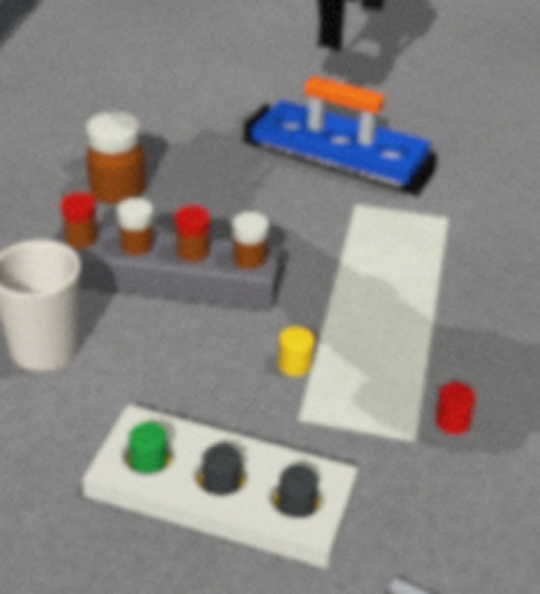

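All three pellets stand upright in their wells, at side (275,275), (302,284) and (331,292). Next I'll descend on the orange handle.

>>> drive_tool --pt "-0.15 0.05 2 0 0 0.2 1" --pt "0 0 2 0 0 0 1" --pt "0 0 2 0 0 0 1" --pt "0 0 1.5 0 0 0 1" --pt "0 0 1 0 0 0 1" --pt "0 0 0.6 0 0 0 1" --pt "0 0 0.3 0 0 0 1" --pt "0 0 0 0 0 0 1" --pt "0 0 0 0 0 0 1" --pt "0 0 0 0 0 0 1" --force 30

```text
time_s: 16.9
tool_pos: [0.5163, -0.2219, 0.1287]
tool_rot: [180.0, 0.1, 164.8]
force: [-0.1, -0.8, 0.5]
grip_width: 0.0871
```

```bash
python3 - <<'E'
from h import *
go(.5158,-.221,.127,165)
I=env.read_camera('side')['img'][90:210,280:420];cv2.imwrite('pics/side7.png',cv2.resize(I,None,fx=5,fy=5,interpolation=cv2.INTER_CUBIC))
E
```

```text
t 16.9 pos [ 0.5163 -0.2219  0.1287] rot [1.7999e+02 1.0000e-01 1.6483e+02] w 0.0871 F [-0.1 -0.8  0.5]
shift cm now-axes [0.07 0.07 0.17] target-axes [0.07 0.07 0.17] turn [ 0.01  0.1  -0.17]
```

View pics/side7.png

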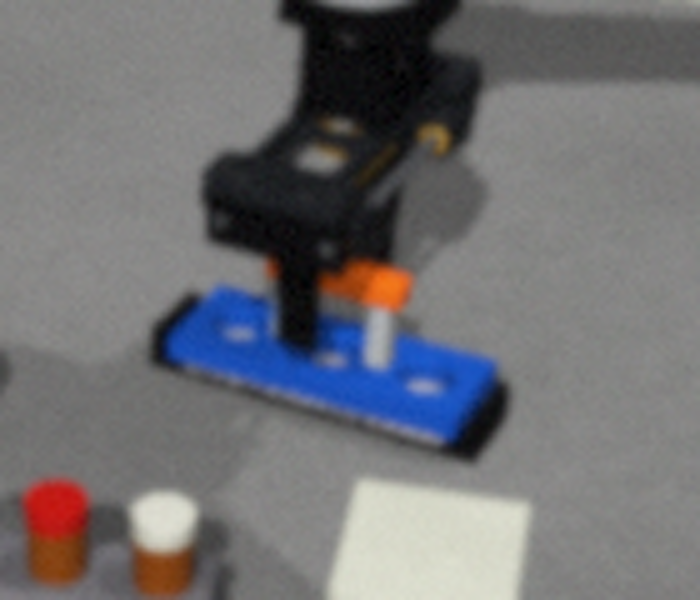

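>>> drive_tool --pt "0.05 0.05 0.15 0 0 0 1" --pt "0 0 0 0 0 0 0.5" --pt "0 0 0 0 0 0 0.3" --pt "0 0 0 0 0 0 0" --pt "0 0 0 0 0 0 0" --pt "0 0 0 0 0 0 0" --pt "0 0 0 0 0 0 0" --pt "0 0 0 0 0 0 0" --pt "0 0 0 0 0 0 0" --pt "0 0 0 0 0 0 0" --pt "0 0 0 0 0 0 0" --pt "0 0 0 0 0 0 0" --pt "0 0 0 0 0 0 0" --pt "0 0 0 0 0 0 0" --pt "0 0 0 0 0 0 0" --pt "0 0 0 0 0 0 0" --pt "0 0 0 0 0 0 0" --pt "0 0 0 0 0 0 0" --force 35

```text
time_s: 18.45
tool_pos: [0.5152, -0.2212, 0.1262]
tool_rot: [-180.0, 0.0, 164.8]
force: [0.2, -1.0, 0.1]
grip_width: 0.0178
```

>>> drive_tool --pt "0 0 -0.3 0 0 0 0" --pt "0 0 -0.6 0 0 0 0" --pt "0 0 -1.2 0 0 0 0" --pt "0 0 -1.6 0 0 0 0" --pt "0 0 -2 0 0 0 0" --pt "0 0 -2 0 0 0 0" --pt "0 0 -1.8 0 0 0 0" --pt "0 0 -1 0 0 0 0" --pt "0 0 -0.5 0 0 0 0" --pt "0 0 0 0 0 0 0" --pt "0 0 0 0 0 0 0"

```text
time_s: 19.37
tool_pos: [0.5149, -0.2207, 0.2357]
tool_rot: [180.0, -0.0, 164.8]
force: [0.6, -0.1, -4.6]
grip_width: 0.0179
```

```bash
python3 - <<'E'
from h import *
go(.5279,.2246,.235,173.4)
S=env.read_camera('side');T=env.read_camera('top')
I=S['img'][70:230,230:430];cv2.imwrite('pics/side8.png',cv2.resize(I,None,fx=3.7,fy=3.7,interpolation=cv2.INTER_CUBIC))
I=T['img'][110:270,300:500];cv2.imwrite('pics/top8.png',cv2.resize(I,None,fx=3.7,fy=3.7,interpolation=cv2.INTER_CUBIC))
E
```

```text
t 19.37 pos [ 0.5149 -0.2207  0.2357] rot [ 1.7998e+02 -5.0000e-02  1.6484e+02] w 0.0179 F [ 0.6 -0.1 -4.6]
shift cm now-axes [10.4  43.32  0.09] target-axes [ 3.83 44.38  0.07] turn [ 0.02 -0.05 -8.56]
```

View pics/side8.png

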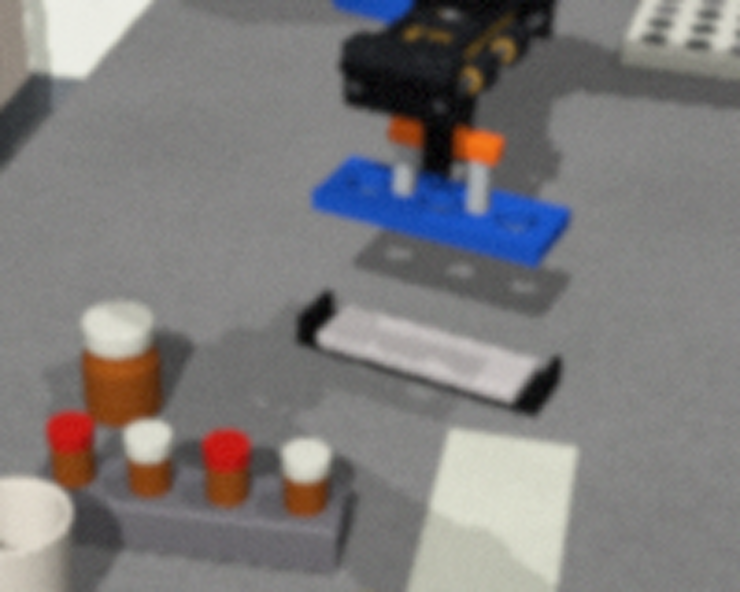

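View pics/top8.png

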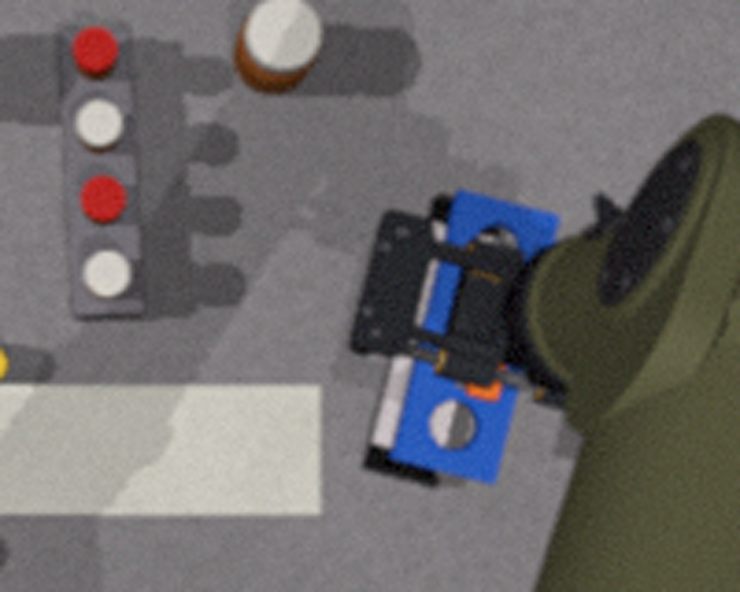

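>>> drive_tool --pt "0.05 0.8 0 0 0 0 0" --pt "0.1 1.7 0 0 0 0 0" --pt "0.15 2.5 0 0 0 0 0" --pt "0.2 2.5 0 0 0 0 0" --pt "0.2 2.5 0 0 0 0 0" --pt "0.2 2.5 0 0 0 0 0" --pt "0.2 2.5 0 0 0 0 0" --pt "0.2 2.5 0 0 0 0 0" --pt "0.2 2.5 0 0 0 0 0" --pt "0.2 2.5 0 0 0 0 0" --pt "0.9 2.5 0 0 0 0 0" --pt "1.1 2.5 0 0 0 0 0" --pt "1.1 2.5 0 0 0 0 0" --pt "1.1 2.5 0 0 0 0 0" --pt "1.1 2.5 0 0 0 0 0" --pt "1.1 2.5 0 0 0 0 0" --pt "1.1 2.5 0 0 0 0 0" --pt "0.8 1.7 0 0 0 0 0" --pt "0.4 0.8 0 0 0 0 0"

```text
time_s: 21.05
tool_pos: [0.5243, 0.2209, 0.2352]
tool_rot: [180.0, -0.1, 165.1]
force: [-0.8, 0.9, -3.1]
grip_width: 0.0172
```

>>> drive_tool --pt "0 0 0 0 0 -2 0" --pt "0 0 0 0 0 -2.5 0" --pt "0 0 0 0 0 -2.5 0" --pt "0 0 0 0 0 -1.5 0" --pt "0 0 0 0 0 0 0" --pt "0 0 0 0 0 0 0"

```text
time_s: 21.55
tool_pos: [0.526, 0.2157, 0.2357]
tool_rot: [-180.0, -0.0, 173.2]
force: [0.3, -0.0, -3.7]
grip_width: 0.0176
```

```bash
python3 - <<'E'
from h import *
go(.5279,.2246,.235,173.4)
S=env.read_camera('side');T=env.read_camera('top')
I=S['img'][140:340,200:400];cv2.imwrite('pics/side9.png',cv2.resize(I,None,fx=3,fy=3,interpolation=cv2.INTER_CUBIC))
I=T['img'][100:260,150:350];cv2.imwrite('pics/top9.png',cv2.resize(I,None,fx=3.7,fy=3.7,interpolation=cv2.INTER_CUBIC))
E
```

```text
t 21.55 pos [0.526  0.2157 0.2357] rot [-1.7995e+02 -4.0000e-02  1.7323e+02] w 0.0176 F [ 0.3 -0.  -3.7]
shift cm now-axes [-0.08  0.9   0.07] target-axes [-0.08  0.9   0.07] turn [-0.05 -0.04 -0.17]
```

View pics/side9.png

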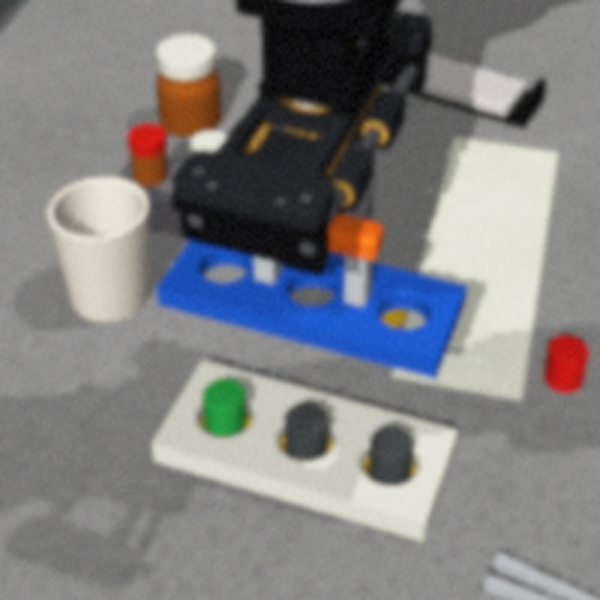

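View pics/top9.png

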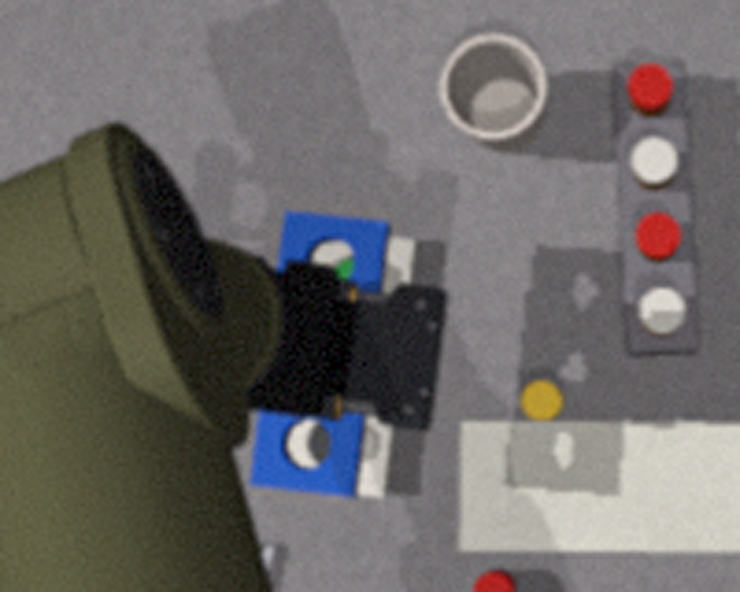

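```bash
cat > m.py <<'E'
from h import *
np.set_printoptions(precision=4,suppress=True)
def meas(T,S,zt):
    for nm,c,roi in (('T',T,(200,130,290,270)),('S',S,(220,180,400,340))):
        for vmin in (60,100,140):
            b,m=blobs(c['img'],(100,120,vmin),(130,255,255),20,roi)
            n,l,s,_=cv2.connectedComponentsWithStats(m);p=np.argwhere(m)[:,::-1].astype(np.float32)
            X=plane(c,p.astype(float),zt)[:,:2]
            r=cv2.minAreaRect((X*1000).astype(np.float32));h=cv2.approxPolyDP(cv2.convexHull(p.astype(np.int32)),3,True)[:,0]
            print(nm,vmin,np.round(r[0],1),np.round(r[1],1),round(r[2],1),'hull',h.tolist())
E
python3 - <<'E'
from m import *
o=env.get_obs();z=o['tool_pos'][2];print(o['tool_pos'],o['tool_rot'])
T=env.read_camera('top');S=env.read_camera('side')
meas(T,S,z-.0502-.046)
print(T['img'][:,:,0][200,215:262])
E
```

```text
[0.5261 0.216  0.236 ] [-179.9737   -0.0196  173.2526]
T 60 [526.7 214.8] [ 64.8 169.9] 83.7 hull [[254, 160], [245, 233], [218, 230], [227, 157]]
T 100 [526.7 214.8] [ 64.8 169.9] 83.7 hull [[254, 160], [245, 233], [218, 230], [227, 157]]
T 140 [526.7 215.5] [ 63.3 169.9] 83.7 hull [[251, 159], [244, 233], [218, 230], [227, 157]]
S 60 [526.5 223.3] [ 77.9 171.6] 83.7 hull [[354, 239], [345, 263], [340, 264], [256, 242], [252, 235], [264, 219], [351, 234]]
S 100 [526.5 223.3] [ 77.9 171.6] 83.7 hull [[354, 239], [345, 263], [340, 264], [256, 242], [252, 235], [265, 220], [351, 234]]
S 140 [526.3 223.5] [ 77.3 171.3] 83.5 hull [[354, 239], [345, 263], [340, 264], [256, 242], [252, 235], [266, 221], [328, 228], [351, 234]]
[20 25 31 28 36 27 25 24 23 16  3 21 18 16  0 14  7 17 19  9 25  4 16 10
  8 16  3  3 15 25 43 28 29 29 33 34 24 37 33 28 41 38 36 42 40 41 35]
```

>>> drive_tool --pt "-0.05 0.4 0 0 0 -0.1 0" --pt "0 0.5 0.2 0 0 0 0" --pt "0 0 0.8 0 0 0 0" --pt "0 0 1 0 0 0 0" --pt "0 0 1 0 0 0 0" --pt "0 0 1 0 0 0 0" --pt "0 0 0.6 0 0 0 0" --pt "0 0 0 0 0 0 0" --pt "0 0 0 0 0 0 0" --pt "0 0 0 0 0 0 0"

```text
time_s: 22.58
tool_pos: [0.528, 0.2254, 0.1907]
tool_rot: [180.0, 0.0, 173.4]
force: [0.5, -0.3, -4.6]
grip_width: 0.0173
```

```bash
python3 - <<'E'
from m import *
go(.5275,.225,.158,173.4)
z=env.get_obs()['tool_pos'][2]
T=env.read_camera('top');S=env.read_camera('side')
meas(T,S,z-.0502-.046)
I=S['img'][190:340,220:400];cv2.imwrite('pics/side10.png',cv2.resize(I,None,fx=4,fy=4,interpolation=cv2.INTER_CUBIC))
E
```

```text
t 22.58 pos [0.528  0.2254 0.1907] rot [179.98   0.04 173.42] w 0.0173 F [ 0.5 -0.3 -4.6]
shift cm now-axes [ 0.05 -0.04  3.27] target-axes [ 0.05 -0.04  3.27] turn [0.02 0.04 0.02]
T 60 [529.2 224.3] [ 65.3 169. ] 84.1 hull [[253, 162], [245, 231], [220, 229], [227, 160]]
T 100 [529.2 224.3] [ 65.3 169. ] 84.1 hull [[253, 162], [245, 231], [220, 229], [227, 160]]
T 140 [529.2 224.9] [ 63.4 169.1] 83.9 hull [[253, 162], [245, 229], [220, 229], [227, 160]]
S 60 [527.9 233.2] [ 77.5 172. ] 84.0 hull [[341, 286], [332, 286], [252, 263], [251, 258], [262, 245], [327, 250], [350, 257]]
S 100 [527.9 233.2] [ 77.5 172. ] 84.0 hull [[341, 286], [332, 286], [252, 263], [251, 258], [259, 245], [327, 250], [350, 257]]
S 140 [528.4 232.2] [ 75.9 170.7] 83.8 hull [[350, 261], [341, 286], [252, 263], [251, 258], [260, 246], [327, 250], [348, 256]]
```

View pics/side10.png

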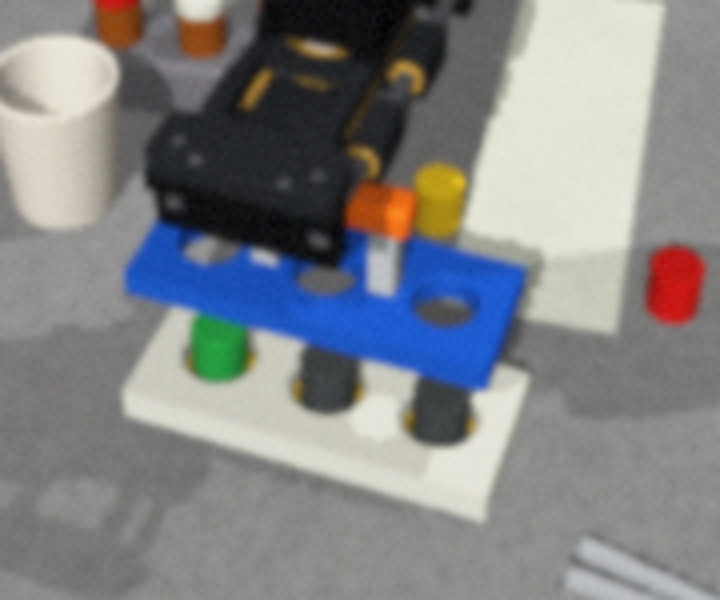

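>>> drive_tool --pt "0.05 -0.05 0.5 0 0 0 0" --pt "0 0 0.6 0 0 0 0" --pt "0 0 0.6 0 0 0 0" --pt "0 0 0.5 0 0 0 0" --pt "0 0 0.3 0 0 0 0" --pt "0 0 0.2 0 0 0 0" --pt "0 0 0.1 0 0 0 0" --pt "0 0 0 0 0 0 0" --pt "0 0 0 0 0 0 0" --pt "0 0 0 0 0 0 0" --pt "0 0 0 0 0 0 0"

```text
time_s: 23.6
tool_pos: [0.5273, 0.225, 0.1626]
tool_rot: [180.0, 0.0, 173.4]
force: [-0.3, -0.5, -3.3]
grip_width: 0.0177
```

```bash
python3 - <<'E'
from m import *
go(.5275,.225,.158,173.4)
z=env.get_obs()['tool_pos'][2]
T=env.read_camera('top');S=env.read_camera('side')
meas(T,S,z-.0502-.046)
I=S['img'][190:340,220:400];cv2.imwrite('pics/side11.png',cv2.resize(I,None,fx=4,fy=4,interpolation=cv2.INTER_CUBIC))
I=T['img'][130:250,190:350];cv2.imwrite('pics/top11.png',cv2.resize(I,None,fx=4.5,fy=4.5,interpolation=cv2.INTER_CUBIC))
u=plane  # lower front long edge predicted at underside height vs seen
c=np.array([.5279,.2246]);a=np.radians(-6.5);ux=np.array([np.cos(a),np.sin(a)]);uy=np.array([-ux[1],ux[0]])
for zz in (.039,.047,.056): print(zz,proj(S,[np.r_[c+sx*.085*ux+.032*uy,zz] for sx in (-1,1)]).round(1).tolist())
E
```

```text
t 23.6 pos [0.5273 0.225  0.1626] rot [179.98   0.03 173.43] w 0.0177 F [-0.3 -0.5 -3.3]
shift cm now-axes [-0.02  0.01  0.46] target-axes [-0.02  0.01  0.46] turn [0.02 0.03 0.03]
T 60 [528.1 224. ] [ 65.6 169. ] 83.7 hull [[255, 164], [247, 231], [222, 229], [230, 162]]
T 100 [528.1 224. ] [ 65.6 169. ] 83.6 hull [[255, 164], [247, 231], [222, 229], [230, 162]]
T 140 [528.2 224.8] [ 63.4 169. ] 83.6 hull [[255, 164], [247, 231], [222, 229], [230, 162]]
S 60 [527.  232.2] [ 78.  171.4] 84.2 hull [[350, 272], [340, 297], [256, 274], [253, 268], [261, 257], [326, 260], [349, 267]]
S 100 [527.  231.8] [ 77.8 171.2] 83.8 hull [[350, 272], [340, 297], [256, 274], [253, 268], [260, 257], [326, 260], [349, 267]]
S 140 [527.4 231.7] [ 75.1 170.4] 83.8 hull [[350, 268], [340, 297], [253, 272], [260, 257], [328, 261]]
0.039 [[340.3, 302.7], [253.3, 277.3]]
0.047 [[340.5, 299.8], [253.0, 274.4]]
0.056 [[340.8, 296.5], [252.7, 271.1]]
```

View pics/side11.png

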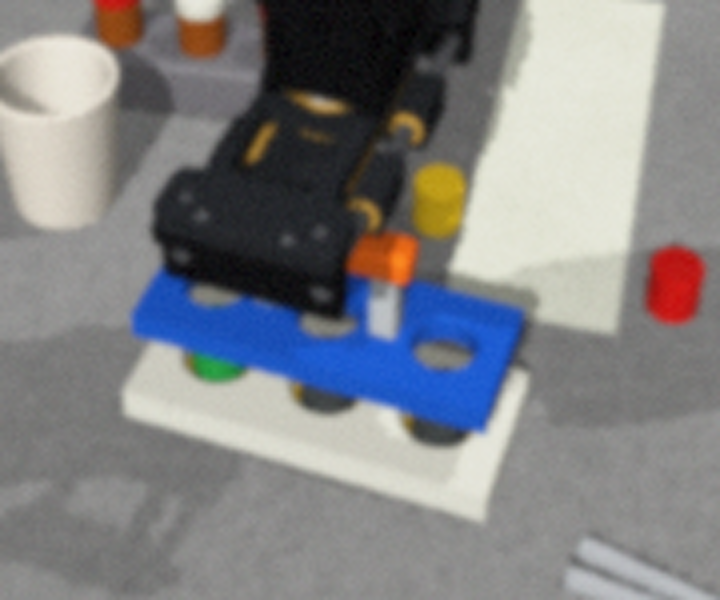

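View pics/top11.png

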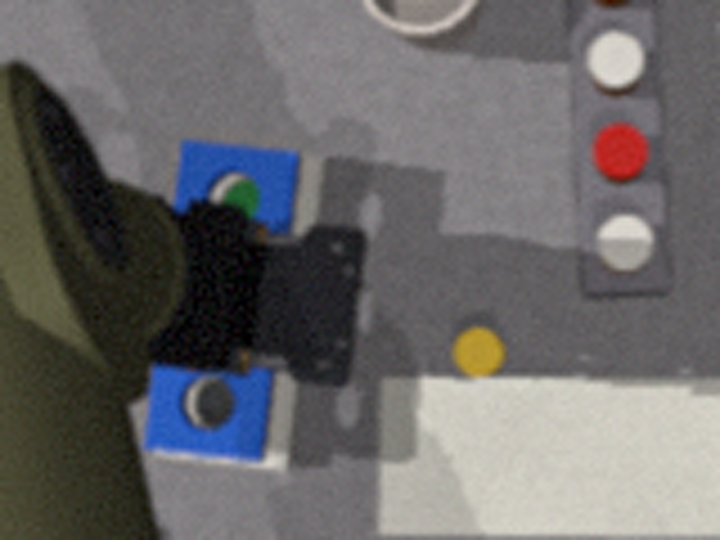

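>>> drive_tool --pt "0 0 0.15 0 0 0 0" --pt "0 0 0.15 0 0 0 0" --pt "0 0 0.15 0 0 0 0" --pt "0 0 0 0 0 0 0" --pt "0 0 0 0 0 0 0" --pt "0 0 0 0 0 0 0" --pt "0 0 0 0 0 0 0" --pt "0 0 0 0 0 0 0" --pt "0 0 0 0 0 0 0" --pt "0 0 0 0 0 0 0"

```text
time_s: 24.53
tool_pos: [0.5272, 0.2249, 0.1578]
tool_rot: [180.0, 0.0, 173.4]
force: [-0.0, 1.0, -3.8]
grip_width: 0.0173
```

```bash
python3 - <<'E'
from m import *
go(.5275,.225,.158,173.4)
o=env.get_obs();z=o['tool_pos'][2]
T=env.read_camera('top');S=env.read_camera('side')
meas(T,S,z-.0502-.046)
print(np.abs(o['joint_velocities']).max())
I=S['img'][190:340,220:400];cv2.imwrite('pics/side12.png',cv2.resize(I,None,fx=4,fy=4,interpolation=cv2.INTER_CUBIC))
E
```

```text
t 24.53 pos [0.5272 0.2249 0.1578] rot [179.99   0.01 173.43] w 0.0173 F [-0.   1.  -3.8]
shift cm now-axes [-0.03  0.01 -0.02] target-axes [-0.03  0.01 -0.02] turn [0.01 0.01 0.03]
T 60 [528.2 224.3] [ 65.5 168.8] 83.9 hull [[255, 164], [248, 230], [223, 229], [231, 162]]
T 100 [528.2 224.1] [ 65.2 168.8] 83.9 hull [[255, 164], [248, 230], [223, 229], [231, 162]]
T 140 [528.2 224.6] [ 63.4 168.8] 83.8 hull [[255, 164], [247, 231], [223, 229], [231, 162]]
S 60 [526.9 231.8] [ 77.6 171. ] 83.9 hull [[350, 273], [340, 298], [331, 298], [254, 275], [253, 270], [261, 258], [327, 262], [347, 268]]
S 100 [526.9 231.8] [ 77.6 171. ] 83.9 hull [[350, 273], [340, 298], [331, 298], [254, 275], [253, 270], [261, 259], [327, 262], [347, 268]]
S 140 [527.2 231.9] [ 74.5 170.6] 84.1 hull [[350, 270], [340, 298], [253, 274], [260, 259], [328, 263]]
0.05212502331195726
```

View pics/side12.png

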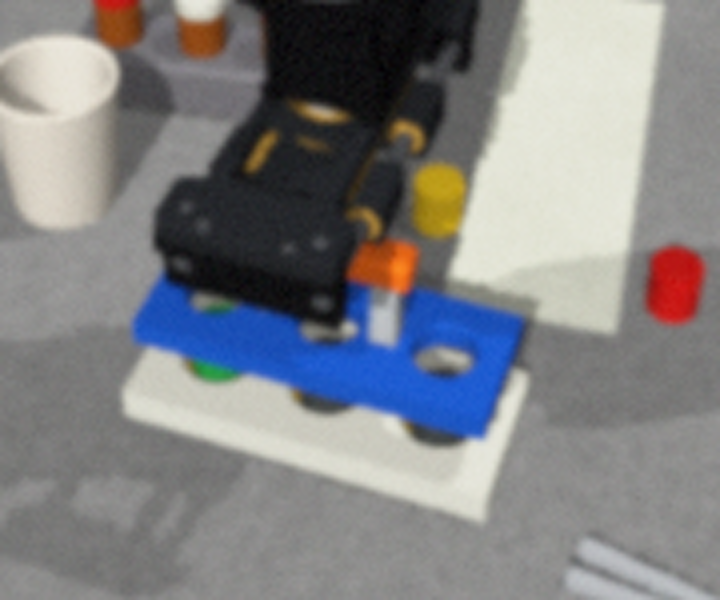

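The side view shows the plate level over the three pellets, with its lower front edge from (253,274) to (340,298). That matches an underside height of about 47–50 mm. The force reading is just the head's weight, so nothing is touching. I'll hand in.

```bash
python3 -c "
from cell import env
print(env.sign_off())"
```

```text
the job is handed in; nothing more can be done
None
```

I put the two dark pellets in the middle and end wells, carried the reader head over the vial rack, and handed in at about 24.6 s still gripping it above the carrier. No verdict was reported.

**Pellets:** both were lowered to the well floor and released there. The last clear pictures showed them upright in their wells, with the green one in its own. The red and yellow look-alikes were left alone.

**Reader head, last checks before handing in:**
- **Position:** its centre measured (0.528, 0.2245), against (0.528, 0.2246) for the carrier. It was in line with the carrier to within about 0.5° and level.
- **Height:** the underside worked out at about 47.5 mm above the bench from the grip height, or about 11 mm above the pellets. The side view put it nearer 50 mm, and both are inside the 39–56 mm limits.
- **Contact and bystanders:** the tool force was about 3.8 N downward, roughly the head's weight, so I saw no sign of contact. The rack, jar, beaker and tweezers looked unmoved in the pictures that showed them, but I did not measure their positions.

**Disagreement:** the side camera, read on the plate-top plane, put the head's centre 7 mm further in y. Its outline included the plate's front face and measured 78 mm wide instead of 64 mm, so I relied on the top view.

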